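# Build up a two-gear gearbox: gears, thrust plate, cover

## Robot

A 6-joint arm with a two-finger parallel gripper is mounted at the origin on a cart in front of the work surface, level with it; the furniture and walls round the work are solid. World frame = base frame: x ahead of the robot, y to its left, z up, the work surface at z = 0. Lengths are in mm, angles in rad, forces in N, time in s.
With the tool pointing down it reaches from about 350 to 1000 mm from the base axis. Payload 7.1 kg.
Tool frame: the origin (TCP) lies midway between the tips of the shut fingers; the grasp point (between the pads) lies 19 mm behind it; z points along the fingers, y is the line along which they close (so a half turn about z gives the same grasp; the last joint's range is limited). The gripper opens to 85 mm and grips with 20 to 120 N. Pads are 22 mm wide; open, the fingers measure 114 mm over their backs; the gripper's body (76 mm by 85 mm) begins 54 mm behind the grasp point. The pads swing forward as they close: fully open they stand 13 mm farther back than shut.
Start: joints at [1.261, 0.423, 1.63, -0, 1.089, -0.019], TCP at [179.167, 598.752, 231.319] pointing down, gripper open.
Joint ranges: [-3, 3], [-0.9, 2.11], [0.09, 2.58], [-1.31, 4.45], [0.11, 2.69], [-2.54, 2.54]. Speed limits (rad/s): [2.39, 2.39, 3.01, 3.14, 3.14, 3.14].

## Interface

Orientations are given as a 3x3 rotation matrix whose columns are the frame's x, y, z axes.
In Python, from cell import r, read_state, imaging gives the robot as it stands. The module is installed in compiled form; this text tells all that it offers. Calls block until the motion is done:
- r.move_ptp(position, orientation): joint-space move of the TCP to a pose.
- r.move_straight(position, rot=None, velocity=150): straight line of the TCP; rot=None keeps the orientation; velocity is the mean speed in mm/s.
- r.move_j(angles): joint-space move.
- r.command_gripper(opening, strength=None): opening from 0.0 (shut) to 1.0 (fully open); strength is the grip in N (None keeps the last); returns when the fingers have stopped.
- r.hold(seconds).
- r.solve_ik(position, orientation): joint angles nearest the present ones, or None.
- read_state(): the state.
- imaging.grab_frame(name): name is "scene" or "side" or "wrist"; returns the picture (420x560x3 uint8, red, green, blue); there is no depth.
- imaging.get_calibration(name): a dict with "K" (3x3 intrinsics, pixels), "distortion" ([k1, k2, p1, p2, k3] as OpenCV has them; the pictures are not rectified), "world_from_camera" (4x4, takes a point from camera to world coordinates); the wrist camera has in their place "hand_eye" (4x4, takes a point from camera to tool coordinates, whose origin is the TCP and whose axes are the flange's). Camera axes: x right, y up, looking along -z (the intrinsics and any distortion apply to the point x, -y, -z); pixel columns grow to the right and rows downward; lengths in mm; the calibration is good to about 2 mm. A picture is of the moment at which its call begins: read the wrist's pose just before it. get_calibration takes no time and is no camera call.
A pose or a line that the arm cannot do raises r.IKError and nothing moves.
- r.close_job(): hands the job in; it is judged then, once.
The state is a dict: "time_s": time; "qpos": joint angles; "qd": joint speeds; "joint_torque": joint torques, N m; "eef_pos": TCP position; "ee_rot": TCP orientation; "wrist_force": force on the tool from outside, world axes, zero at the start; "wrist_torque": the same for the moment, N m; "finger_gap": opening from 0.0 (shut) to 1.0 (fully open); "grip_force": force on a finger pad.
Only numpy, scipy, OpenCV 4.12 (cv2) and the standard library are available. Lean on these libraries where they do the work, as an engineer would, in place of code of your own. Each camera call takes 0.05 s, during which the arm holds its last target. There are 200 camera calls.

## Task

Assemble the small gearbox whose housing stands open on the bench. First stand both gears in it, shafts up, each with its bearing fully down in the pocket that fits it (the large gear in the wide pocket, the small gear in the narrow one); then lay the bronze thrust plate over the two guide pins, flat on the housing, and last lower the cover over the pins and both shafts until it lies flat on the plate. Leave the caliper and the round parts dish where they are.

Things in the scene. Friction and masses are not known exactly. Their poses are not given: they have to be found in the camera images.
- housing: Fixed open gearbox casting, dark, bare top face 104x160 (x,y), 36 high, origin under its centre, yaw within 0.5 rad. Figure-eight cavity, floor at z 20; in it 10 deep bearing pockets (bottom z 10): wide, dia 41, at x 0 y +28; narrow, dia 31, at x 0 y -34. Two 8 mm guide pins with tapered tips at x,y (-40,+68) and (+40,-68), up to z 74. All in mm.
- large_gear: Steel gear dia 72 with six web holes on an upright shaft, 0.35 kg, standing on its bearing; origin under the bearing, z up the shaft, its turn is free. Bearing dia 38, z 0 to 12, lower edge chamfered 2.5; gear z 12 to 24; hub dia 30 to z 27; bare shaft dia 18 up to z 60: grasp here, above the gear. Seated: origin in the wide pocket's bottom centre. All in mm.
- small_gear: Steel gear dia 54, solid web, on an upright shaft, 0.2 kg, standing on its bearing; origin under the bearing, z up the shaft, its turn is free. Bearing dia 28, z 0 to 12, lower edge chamfered 2.5; gear z 12 to 24; hub dia 20 to z 27; bare shaft dia 12 up to z 60: grasp here, above the gear. Seated: origin in the narrow pocket's bottom centre. All in mm.
- thrust_plate: Flat bronze plate 104x160x6 (x,y,z), 0.25 kg, origin under its centre. A window 50 (x) by 100 (y) leaves a 27 wide strip along each long side, centred at x -38.5 and +38.5: grasp across one near y 0, a finger in the window. Dia 11 pin holes at x,y (-40,+68), (+40,-68); smaller bolt holes stay empty. Fits also turned half round. Seated: origin 36 above the housing's. All in mm.
- cover: Aluminium cover 104x160x10 (x,y,z), 0.4 kg, origin under its centre. Upright lug, 14 thick (x), 26 long (y), centred at x 0 y -5, round head up to z 44: grasp across its 14. Shaft holes dia 26 at x 0 y +28, dia 20 at x 0 y -34; dia 11 pin holes at x,y (-40,+68), (+40,-68). Fits one way only, axes along the housing's. Seated: origin 42 above the housing's. All in mm.
- parts_dish: Bystander: round steel parts dish, 106 mm across, 24 mm high, lying loose among the parts. Origin at the centre of its underside.
- caliper: Bystander: steel vernier caliper, 236 x 77 x 7 mm, lying flat at the back of the work area, loose. Origin at the centre of its underside, its length along y.
There are look-alikes about, which are no part of the job. What is shaped like the housing but green is not meant.

How it is judged:
By the outcome, as a careful person would: the job done as asked, in the order asked, and still so for the second after the job is handed in, with the robot touching nothing.
It also fails if it takes over 104 s, if anything falls off the work surface, if the arm or the gripper's body presses on something with over 40 N, if the wrist force passes 120 N, or if a joint passes its speed limit or range.

## Working session

There is one attempt and no reset: what is moved stays moved. The work goes in short steps, each a Python script; the robot and the scene stay as the last script left them, time stands still between calls to the robot, and variables do not carry over. Pictures are saved under pics/ and viewed, at most 14 in all, crops included, and the job is handed in when it is done.

```bash
mkdir -p pics; python3 - <<'E'
from cell import r, read_state, imaging
import cv2,numpy as np
np.set_printoptions(precision=3,suppress=True)
for n in("scene","side","wrist"):
    cv2.imwrite(f"pics/{n}0.png",imaging.grab_frame(n)[:,:,::-1]); print(n,imaging.get_calibration(n))
s=read_state();print(s["time_s"],s["eef_pos"],s["ee_rot"],s["finger_gap"])
E
```

```text
scene {'K': array([[475.001,   0.   , 280.478],
       [  0.   , 475.001, 205.049],
       [  0.   ,   0.   ,   1.   ]]), 'distortion': array([0.058, 0.   , 0.   , 0.   , 0.   ]), 'world_from_camera': array([[  -0.831,    0.222,   -0.51 , -196.491],
       [  -0.556,   -0.358,    0.75 , 1306.739],
       [  -0.016,    0.907,    0.421,  725.409],
       [   0.   ,    0.   ,    0.   ,    1.   ]])}
side {'K': array([[398.618,   0.   , 284.662],
       [  0.   , 398.618, 209.14 ],
       [  0.   ,   0.   ,   1.   ]]), 'distortion': array([-0.023,  0.   ,  0.   ,  0.   ,  0.   ]), 'world_from_camera': array([[   0.86 ,    0.46 ,   -0.223,  260.917],
       [  -0.511,    0.764,   -0.394, -493.976],
       [  -0.011,    0.452,    0.892, 1424.295],
       [   0.   ,    0.   ,    0.   ,    1.   ]])}
wrist {'K': array([[376.915,   0.   , 274.595],
       [  0.   , 376.915, 211.601],
       [  0.   ,   0.   ,   1.   ]]), 'distortion': array([-0.097,  0.   ,  0.   ,  0.   ,  0.   ]), 'hand_eye': array([[  -0.   ,    0.95 ,    0.312,   81.258],
       [   1.   ,    0.   ,   -0.   ,    0.895],
       [  -0.   ,    0.312,   -0.95 , -141.93 ],
       [   0.   ,    0.   ,    0.   ,    1.   ]])}
0.15 [179.035 598.337 230.698] [[-0.958  0.287 -0.   ]
 [ 0.287  0.958 -0.001]
 [ 0.    -0.001 -1.   ]] 0.9967453306198542
```

View pics/scene0.png

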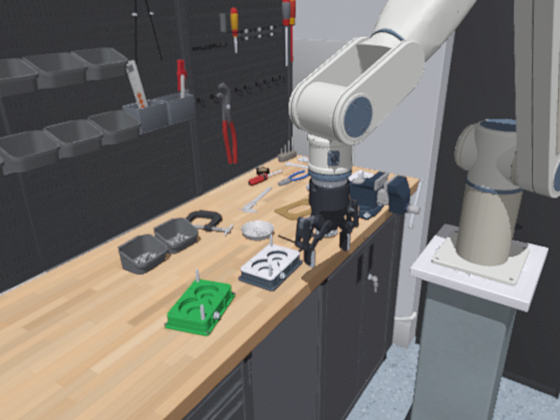

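View pics/side0.png

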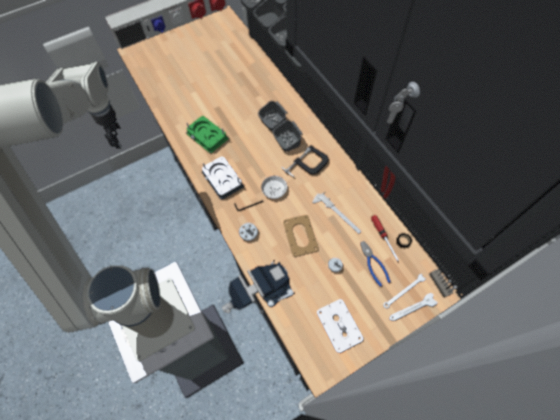

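The scene view shows the dark housing with bare top at (270,262), beside the green look-alike at (200,303). The side view shows the housing at (221,177), green look-alike (207,133), large gear (248,232), plate (300,236), small gear (336,265), cover (340,326), dish (275,188), and caliper (336,212).

```bash
cat > h.py <<'E'
from cell import r, read_state, imaging
import cv2,numpy as np
np.set_printoptions(precision=2,suppress=True)
CAL={n:imaging.get_calibration(n) for n in("scene","side","wrist")}
def pose():
    s=read_state(); T=np.eye(4);T[:3,:3]=s["ee_rot"];T[:3,3]=s["eef_pos"]; return T
def wfc(n,T=None):
    return T@CAL[n]["hand_eye"] if n=="wrist" else CAL[n]["world_from_camera"]
def cast(n,uv,z,T=None):
    "pixels -> world points on plane z"
    c=CAL[n];W=wfc(n,T)
    p=cv2.undistortPoints(np.array(uv,float).reshape(-1,1,2),c["K"],c["distortion"]).reshape(-1,2)
    d=np.c_[p[:,0],-p[:,1],-np.ones(len(p))]@W[:3,:3].T; o=W[:3,3]
    return o+d*((z-o[2])/d[:,2])[:,None]
def proj(n,P,T=None):
    c=CAL[n];W=np.linalg.inv(wfc(n,T));P=np.array(P,float).reshape(-1,3)@W[:3,:3].T+W[:3,3]
    return cv2.projectPoints(P*[1,-1,-1],np.zeros(3),np.zeros(3),c["K"],c["distortion"])[0].reshape(-1,2)
def down(yaw):
    "tool down, tool x axis at world angle yaw (fingers close along yaw-90)"
    c,s=np.cos(yaw),np.sin(yaw); return np.array([[c,s,0],[s,-c,0],[0,0,-1.]])
def shot(name,cam="wrist"):
    T=pose();im=imaging.grab_frame(cam)[:,:,::-1].copy();cv2.imwrite(f"pics/{name}.png",im);np.save(f"pics/{name}.npy",T);return T,im
E
python3 - <<'E'
from h import *
im=cv2.imread("pics/side0.png")
cv2.imwrite("pics/sc.png",cv2.resize(im[100:360,160:480],(800,650))[:600])
for n,uv,z in [("housing",(221,177),36),("green",(207,133),36),("large",(248,232),30),("small",(336,265),30),("plate",(300,236),6),("cover",(340,326),10),("dish",(275,188),10),("caliper",(336,212),5),("vise",(270,283),40)]:
    print(n,cast("side",uv,z))
q=read_state()["qpos"];print(q)
E
```

```text
housing [[460.35 379.47  36.  ]]
green [[508.35 611.68  36.  ]]
large [[439.5  109.65  30.  ]]
small [[ 653.21 -172.35   30.  ]]
plate [[606.7    1.81   6.  ]]
cover [[ 546.62 -358.88   10.  ]]
dish [[630.06 234.1   10.  ]]
caliper [[783.89  16.43   5.  ]]
vise [[ 411.28 -109.58   40.  ]]
[ 1.26  0.42  1.63 -0.    1.09 -0.02]
```

View pics/sc.png

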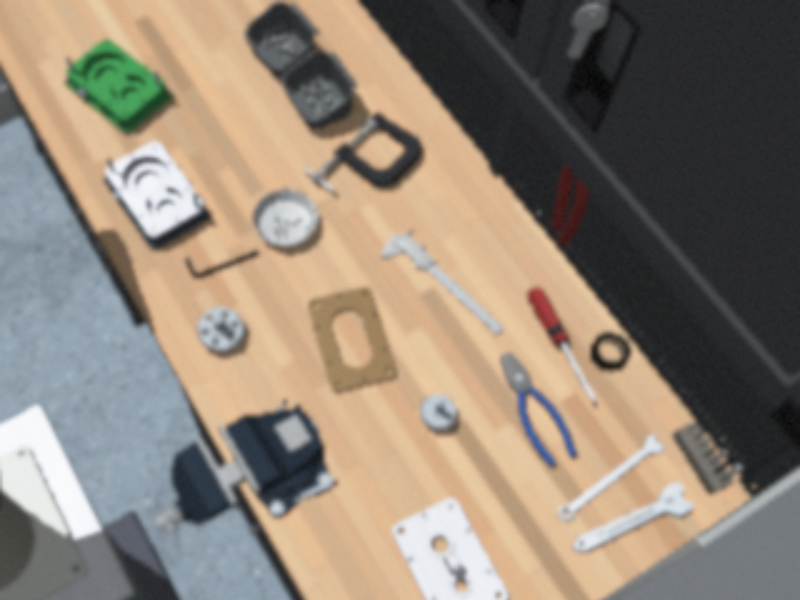

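Candidates in the side view:
- Housing: white-topped dark casting (221,177), not the green one (207,133).
- Large gear: (248,232), with six web holes. Small gear: (336,265), solid web. The dish (275,188) and black ring (404,240) are not gears.
- Plate: bronze (300,236). Cover: light plate with lug (340,326).

Next are close wrist shots of the housing and large gear.

```bash
python3 - <<'E'
from h import *
t0=read_state()["time_s"]
for n,x,y in(("hous",460,379),("large",440,110)):
    r.move_ptp([x,y,200],down(np.arctan2(y,x)+np.pi/2)); r.hold(.2)
    T,im=shot(n); print(T[:3,3],read_state()["time_s"]-t0, read_state()["wrist_force"])
a=np.hstack([cv2.resize(cv2.imread(f"pics/{n}.png"),(400,300)) for n in("hous","large")])
E
```

```text
[459.38 379.93 200.11] 1.5917000000000001 [-0.12  0.05 -0.65]
[440.38 110.97 199.96] 2.8917 [ 0.98  0.45 -0.29]
```

View pics/hous.png

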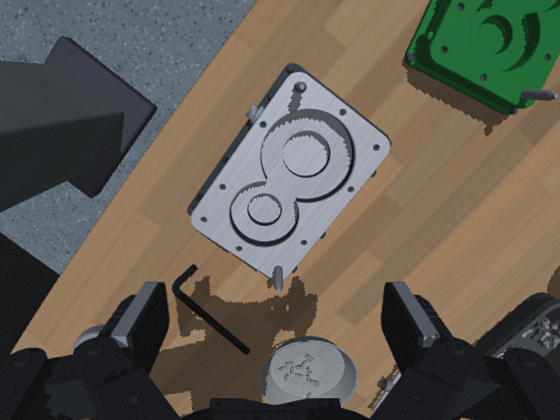

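View pics/large.png

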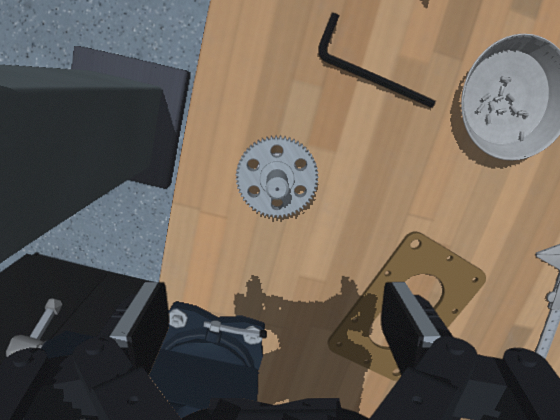

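The housing view shows the wide pocket at (306,154), the narrow one at (264,209) and pins at (300,87) and (278,275). The gear view shows the large gear at (277,178) with its shaft tip near (277,187). Next I measure both.

```bash
cat >> h.py <<'E'
def blob(mask,near,k=5):
    "contour of the mask blob whose bounding centre is nearest the pixel"
    m=cv2.morphologyEx(mask.astype(np.uint8)*255,cv2.MORPH_OPEN,cv2.getStructuringElement(cv2.MORPH_ELLIPSE,(k,k)))
    cs=[c for c in cv2.findContours(m,cv2.RETR_EXTERNAL,cv2.CHAIN_APPROX_NONE)[0] if cv2.contourArea(c)>150]
    return min(cs,key=lambda c:np.hypot(*(np.array(cv2.minEnclosingCircle(c)[0])-near)))[:,0]
def rect(n,c,z,T=None):
    P=cast(n,c,z,T)[:,:2].astype(np.float32); return cv2.minAreaRect(P)
E
python3 - <<'E'
from h import *
T=np.load("pics/hous.npy");im=cv2.imread("pics/hous.png");hsv=cv2.cvtColor(im,cv2.COLOR_BGR2HSV)
m=(hsv[...,1]<45)&(hsv[...,2]>130)
for k in(5,13):
    c=blob(m,(290,170),k);print("rect",rect("wrist",c,36,T))
print("axis px",proj("wrist",[[T[0,3],T[1,3],36]],T))
print("pockets z20",cast("wrist",[(306,154),(264,209)],20,T)); print("pin tip z74",cast("wrist",[(300,87),(278,288)],74,T))
v=im.copy();cv2.drawContours(v,[c[:,None]],-1,(0,0,255),1)
T=np.load("pics/large.npy");im=cv2.imread("pics/large.png");hsv=cv2.cvtColor(im,cv2.COLOR_BGR2HSV)
m=(hsv[...,1]<60)&(hsv[...,2]>75)
c=blob(m,(277,178));P=cast("wrist",c,24,T)[:,:2].astype(np.float32);print("gear",cv2.minEnclosingCircle(P),cv2.fitEllipse(P))
print("shaft tip z60",cast("wrist",[(277,188)],60,T))
w=im.copy();cv2.drawContours(w,[c[:,None]],-1,(0,0,255),1)
cv2.imwrite("pics/chk.png",np.hstack([cv2.resize(v[50:310,170:420],None,fx=1.6,fy=1.6),cv2.resize(w[110:240,210:335],None,fx=3.2,fy=3.2)]))
E
```

```text
rect ((463.7493591308594, 390.4505615234375), (103.51512145996094, 158.52947998046875), 3.5561623573303223)
rect ((444.6671447753906, 381.5508728027344), (143.14060974121094, 79.54579162597656), 72.12168884277344)
axis px [[275.19 190.12]]
pockets z20 [[462.05 418.26  20.  ]
 [465.53 356.78  20.  ]]
pin tip z74 [[419.5  454.6   74.  ]
 [506.49 326.43  74.  ]]
gear ((439.67816162109375, 119.3508529663086), 35.89548110961914) ((439.507080078125, 119.2038345336914), (69.2638931274414, 70.09732055664062), 99.25955963134766)
shaft tip z60 [[439.71 119.17  60.  ]]
```

View pics/chk.png

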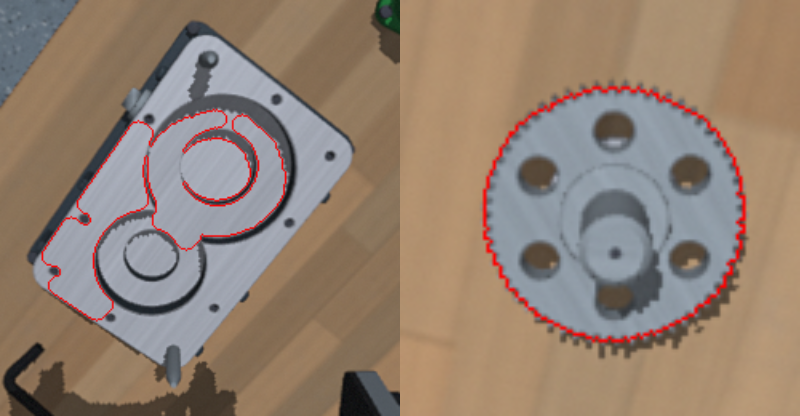

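Housing outline measures 103.5×158.5 (true 104×160). Its origin is (463.7,390.5), yaw 0.06, and the pockets and pins agree within 1 mm. The gear is at (439.6,119.3) by both rim and shaft tip. Now I pick the large gear.

```bash
cat >> h.py <<'E'
H=np.array([463.7,390.45]);HY=0.061
def hp(x,y): c,s=np.cos(HY),np.sin(HY); return H+[c*x-s*y,s*x+c*y]
def st(tag=""):
    s=read_state();print(tag,"t%.1f"%s["time_s"],s["eef_pos"],"F",s["wrist_force"],"gap%.3f grip%.0f"%(s["finger_gap"],s["grip_force"]));return s
def lower(x,y,z0,z1,step=2,fmax=15,v=40):
    "go down in steps until contact or z1; returns z reached"
    f0=read_state()["wrist_force"][2]; z=z0
    while z>z1:
        z=max(z-step,z1); r.move_straight([x,y,z],velocity=v)
        if read_state()["wrist_force"][2]-f0>fmax: break
    return z
E
python3 - <<'E'
from h import *
D=down(np.pi/2+HY); x,y=439.6,119.25
st()
r.move_ptp([x,y,90],D); r.move_straight([x,y,31],velocity=80); st("low")
r.command_gripper(0.0,60); st("grip")
r.move_straight([x,y,140],velocity=150); st("up")
p=hp(0,28); r.move_ptp([*p,140],D); r.hold(.2); T,im=shot("held1"); st("over")
E
```

```text
t3.0 [440.25 110.85 199.93] F [ 0.98  0.45 -0.29] gap1.003 grip0
low t4.4 [439.92 119.32  31.33] F [-0.46 -0.1  -0.19] gap0.998 grip0
grip t5.1 [439.91 119.32  31.21] F [-0.29 -0.47  3.79] gap0.185 grip58
up t6.0 [438.79 119.05 139.25] F [ 0.49 -0.42 -3.04] gap0.189 grip59
over t7.4 [462.48 417.26 140.17] F [-0.21 -0.58 -3.79] gap0.186 grip59
```

View pics/held1.png

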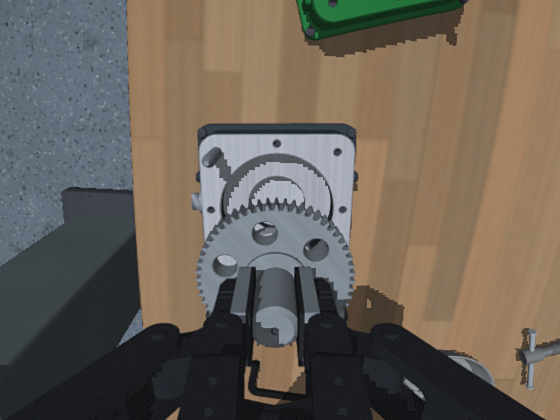

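The held gear is at (276,275), shaft tip (276,331), and hangs square. The pocket at (277,200) is in line with it. I check both against the projection, then insert.

```bash
python3 - <<'E'
from h import *
T=np.load("pics/held1.npy")
print(proj("wrist",(T@[[0],[0],[-29],[1]])[:3].T,T),proj("wrist",[[*hp(0,28),20],[*hp(-40,68),74]],T))
p=hp(0,28)
r.move_straight([*p,72],velocity=120); r.hold(.2); st("pre")
z=lower(*p,72,41,step=3,fmax=12); print(z); st("down")
E
```

```text
[[276.77 329.98]] [[275.14 203.65]
 [203.76 163.7 ]]
pre t8.3 [462.53 418.86  73.01] F [ 0.13 -0.36 -3.67] gap0.191 grip59
41
down t11.0 [462.16 418.48  41.29] F [-0.3  -0.34 -0.  ] gap0.192 grip59
```

```bash
python3 - <<'E'
from h import *
p=hp(0,28);D=down(np.pi/2+HY)
r.command_gripper(0.5); r.move_straight([*p,130],velocity=150); r.hold(.1); T1,_=shot("after1"); st("up")
x,y=653,-172
r.command_gripper(1.0)
r.move_ptp([x,y,200],down(np.arctan2(y,x)+np.pi/2)); r.hold(.2); T,im=shot("small"); st()
hsv=cv2.cvtColor(im,cv2.COLOR_BGR2HSV);m=(hsv[...,1]<60)&(hsv[...,2]>75)
c=blob(m,proj("wrist",[[x,y,24]],T)[0])
P=cast("wrist",c,24,T)[:,:2].astype(np.float32);print("gear",cv2.minEnclosingCircle(P),c.mean(0))
cv2.drawContours(im,[c[:,None]],-1,(0,0,255),1)
cv2.imwrite("pics/two.png",np.hstack([cv2.resize(cv2.imread("pics/after1.png"),(400,300)),cv2.resize(im,(400,300))]))
E
```

```text
up t12.3 [461.35 417.83 128.65] F [-1.02 -1.05 -0.03] gap0.501 grip0
 t15.3 [ 653.09 -171.35  199.96] F [ 0.26 -0.49  0.13] gap1.000 grip0
gear ((653.0235595703125, -164.0437774658203), 26.62148666381836) [275.41 179.84]
```

View pics/two.png

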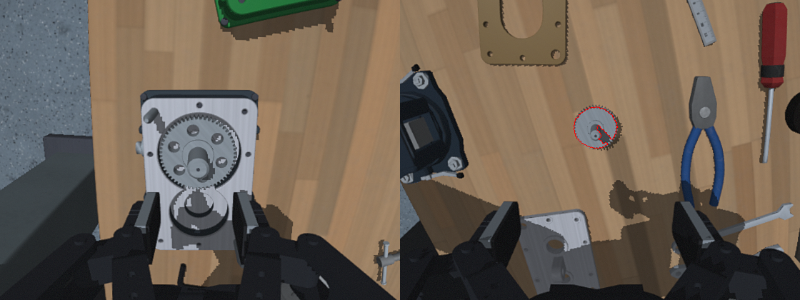

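Left: the large gear is seated at (200,150). Right: the small gear is at (597,127), with measured radius 26.6 (true 27). Pick and insert it.

```bash
python3 - <<'E'
from h import *
D=down(np.pi/2+HY); x,y=653.0,-164.0
r.move_ptp([x,y,90],D); r.move_straight([x,y,31],velocity=80)
r.command_gripper(0.0,60); st("grip")
r.move_straight([x,y,140],velocity=150)
p=hp(0,-34); r.move_ptp([*p,140],D); r.move_straight([*p,72],velocity=120); r.hold(.2); shot("held2"); st("pre")
z=lower(*p,72,41,step=3,fmax=12); print(z); r.hold(.2); st("down")
E
```

```text
grip t17.4 [ 653.27 -164.04   31.28] F [ 0.48 -0.03  2.03] gap0.117 grip59
pre t21.2 [466.22 356.85  72.84] F [ 0.03  0.61 -1.67] gap0.116 grip58
41
down t24.1 [466.03 356.69  41.26] F [1.76 0.8  2.71] gap0.117 grip59
```

```bash
python3 - <<'E'
from h import *
p=hp(0,-34)
r.command_gripper(0.5); r.move_straight([*p,130],velocity=150); r.hold(.1); shot("after2")
x,y=607,2
r.command_gripper(1.0)
r.move_ptp([x,y,200],down(np.pi/2)); r.hold(.2); T,im=shot("plate"); st()
hsv=cv2.cvtColor(im,cv2.COLOR_BGR2HSV);print(hsv[tuple(np.round(proj("wrist",[[x,y,6]],T)[0]).astype(int)[::-1])])
cv2.imwrite("pics/two2.png",np.hstack([cv2.resize(cv2.imread("pics/after2.png"),(400,300)),cv2.resize(im,(400,300))]))
cv2.imwrite("pics/dbg.png",hsv)
E
```

```text
t27.6 [606.88   2.96 199.83] F [-0.28 -0.21 -0.05] gap1.003 grip0
[ 16 103 149]
```

View pics/two2.png

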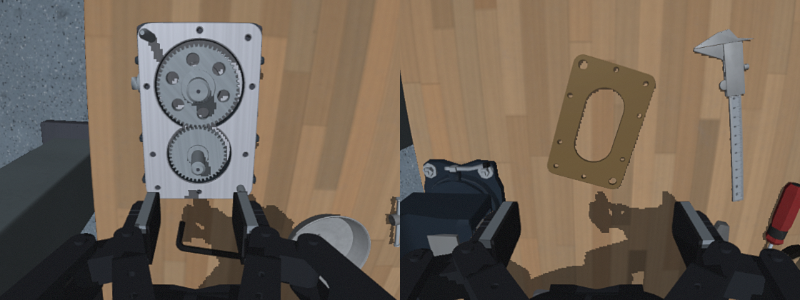

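Left: both gears lie down in the housing at (197,90) and (197,155). Right: the plate is at (602,120), with pin holes at (583,64) and (612,181). Next, segment the plate.

```bash
python3 - <<'E'
from h import *
T=np.load("pics/plate.npy");im=cv2.imread("pics/plate.png");lab=cv2.cvtColor(im,cv2.COLOR_BGR2LAB).astype(int);hsv=cv2.cvtColor(im,cv2.COLOR_BGR2HSV)
for p in[(242,168),(330,175),(280,240),(283,168),(180,150),(360,180)]: print(p,lab[p[1],p[0]],hsv[p[1],p[0]])
ref=np.median(lab[160:175,238:246].reshape(-1,3),0)
m=np.abs(lab-ref)@[.5,1,1]<18
c=blob(m,(283,168),3); h=cv2.convexHull(c)[:,0]; print("rect",rect("wrist",h,6,T))
h2=[cc[:,0] for cc in cv2.findContours(m.astype(np.uint8),cv2.RETR_CCOMP,cv2.CHAIN_APPROX_NONE)[0] if 20<cv2.contourArea(cc)<8000]
for cc in h2:
    if cv2.pointPolygonTest(cv2.convexHull(c),tuple(map(float,cc.mean(0))),False)>0: print(cv2.contourArea(cc),cv2.minAreaRect(cast("wrist",cc,6,T)[:,:2].astype(np.float32)))
E
```

```text
(242, 168) [ 99 131 148] [ 19 114 107]
(330, 175) [100 131 148] [ 18 113 108]
(280, 240) [100 131 148] [ 19 113 108]
(283, 168) [130 135 148] [ 15  99 144]
(180, 150) [132 134 148] [ 16  98 146]
(360, 180) [135 133 147] [ 16  92 147]
rect ((609.0377807617188, 7.7307891845703125), (160.84686279296875, 104.90567779541016), 73.5595703125)
102.5 ((627.80517578125, -68.75150299072266), (11.728708267211914, 11.801095962524414), 0.8998554348945618)
32.5 ((588.422119140625, -61.892608642578125), (6.81739616394043, 6.320839881896973), 0.13755594193935394)
38.0 ((551.3096313476562, -45.92726516723633), (7.276091575622559, 6.728513240814209), 87.44921112060547)
30.0 ((639.9078369140625, -36.10356521606445), (7.529042720794678, 4.905944347381592), 47.5876350402832)
42.0 ((557.7682495117188, -12.79529094696045), (7.601527214050293, 6.579514503479004), 44.73390579223633)
34.5 ((660.3179321289062, 22.303085327148438), (7.363568305969238, 5.472524642944336), 0.319596529006958)
31.5 ((572.4539184570312, 47.7704963684082), (6.94976282119751, 4.910529136657715), 43.843753814697266)
5300.5 ((608.6959228515625, 7.521614074707031), (101.26434326171875, 51.79660415649414), 73.40492248535156)
49.0 ((666.3966064453125, 62.138668060302734), (7.03441858291626, 6.911372184753418), 2.689997434616089)
52.5 ((629.3319702148438, 77.9644775390625), (6.918184280395508, 6.7029571533203125), 0.3303315043449402)
136.5 ((589.4019775390625, 84.13086700439453), (10.80056095123291, 11.170088768005371), 89.8796157836914)
```

```bash
python3 - <<'E'
from h import *
yw=-0.288;c,s=np.cos(yw),np.sin(yw);C=np.array([608.75,7.65]);g=C+[-38.5*c,-38.5*s]
D=down(np.pi/2+yw)
r.command_gripper(0.42); r.move_ptp([*g,60],D); r.move_straight([*g,12],velocity=100); r.hold(.2); st()
z=lower(*g,12,-9,step=1,fmax=5,v=30); st("touch"); print(z)
if z<4:
    r.move_straight([*g,z+1.2],velocity=20)
    r.command_gripper(0.0,90); st("grip")
    r.move_straight([*g,60],velocity=80); r.hold(.2); st("up"); shot("pl_up")
E
```

```text
t29.6 [572.38  18.59  12.68] F [ 0.19 -0.68 -0.52] gap0.422 grip0
touch t33.1 [572.01  18.58  -0.96] F [-3.04 -0.84 12.09] gap0.416 grip6
-2
grip t33.6 [572.63  18.59   0.29] F [-1.98  0.19 13.16] gap0.280 grip89
up t34.8 [571.44  18.57  59.42] F [ 0.16  0.43 -2.29] gap0.275 grip89
```

View pics/pl_up.png

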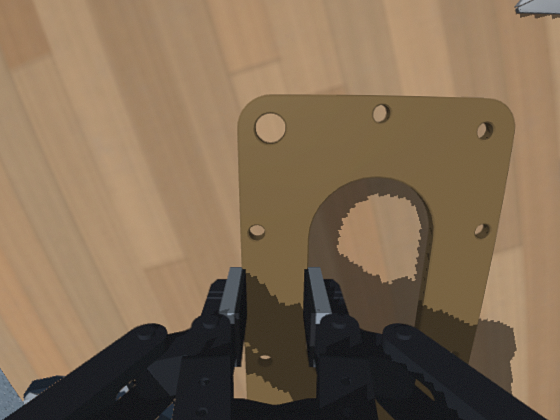

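The plate is held flat, with its pin hole at (270,128). I carry it to just above the pins and compare.

```bash
python3 - <<'E'
from h import *
T=np.load("pics/pl_up.npy")
cz=T[2,3]+5.7
q=cast("wrist",[(270,128)],cz,T)[0]; print("hole in tool",T[:3,:3].T@(q-T[:3,3]))
D=down(np.pi/2+HY);g=hp(-38.5,0)
r.move_straight([571.5,18.5,120],velocity=150)
r.move_ptp([*g,120],D); r.move_straight([*g,84],velocity=100); r.hold(.3); T,im=shot("pl_over"); st()
E
```

```text
hole in tool [67.66 -2.78 -5.72]
 t37.7 [425.49 388.33  84.5 ] F [-0.49 -0.04 -1.85] gap0.278 grip89
```

View pics/pl_over.png

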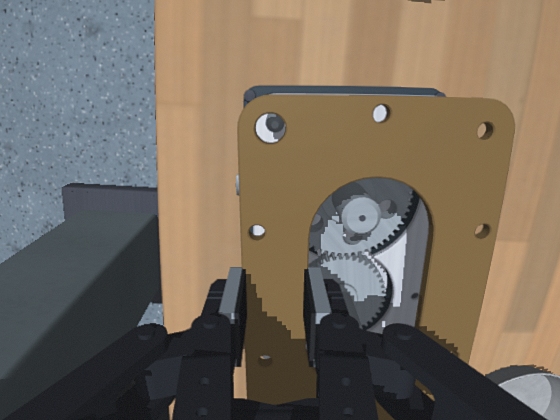

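```bash
python3 - <<'E'
from h import *
T=np.load("pics/pl_over.npy");im=cv2.imread("pics/pl_over.png")
cv2.imwrite("pics/pin.png",cv2.resize(im[100:155,240:310],None,fx=8,fy=8,interpolation=cv2.INTER_CUBIC))
print("hole",cast("wrist",[(270,128)],90.2,T),"pin",cast("wrist",[(275,124)],74,T),"pred pin",hp(-40,68),"tcp",T[:3,3])
E
```

```text
hole [[418.98 456.06  90.2 ]] pin [[420.79 456.16  74.  ]] pred pin [419.63 455.89] tcp [425.52 388.35  84.55]
```

View pics/pin.png

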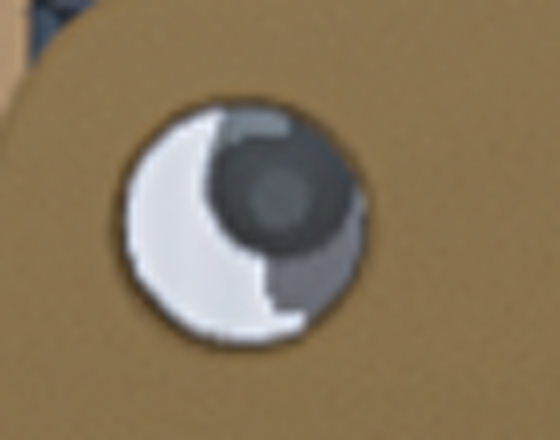

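The hole centre is at (270.6,127.8) and the pin tip at (275.0,124.6), so the plate must shift about +1.3 mm in x and -0.4 mm in y. I apply that and lower.

```bash
sed -i 's/^H=np.array.*;HY/H=np.array([464.95,390.1]);HY/' h.py; python3 - <<'E'
from h import *
g=hp(-38.5,0)
r.move_straight([*g,78],velocity=40); r.hold(.2); st()
z=lower(*g,78,36,step=3,fmax=8,v=60); r.hold(.2); print(z); st("down"); shot("pl_dn")
E
```

```text
t38.2 [426.55 387.79  78.02] F [-0.87  0.21 -2.59] gap0.275 grip89
36
down t41.9 [426.91 388.06  36.34] F [0.38 0.63 4.13] gap0.280 grip90
```

View pics/pl_dn.png

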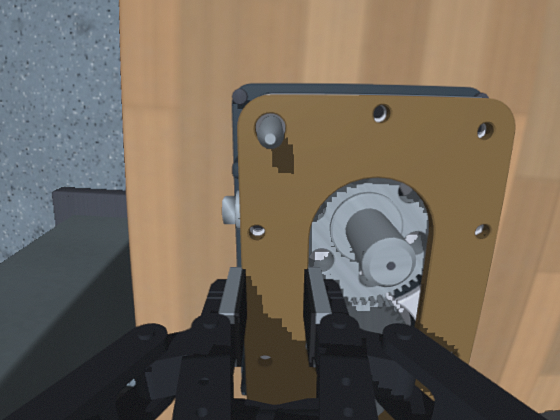

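The plate is down over the pin at (270,130), flat, and the contact force is small. Release it and go to the cover.

```bash
python3 - <<'E'
from h import *
g=hp(-38.5,0)
r.command_gripper(0.42); r.move_straight([*g,125],velocity=150); st("up"); r.command_gripper(1.0)
x,y=547,-359
r.move_ptp([x,y,200],down(np.pi/2)); r.hold(.2); T,im=shot("cover"); st()
hsv=cv2.cvtColor(im,cv2.COLOR_BGR2HSV);m=(hsv[...,1]<45)&(hsv[...,2]>120)
c=blob(m,proj("wrist",[[x,y,10]],T)[0],3);h=cv2.convexHull(c)[:,0];print(rect("wrist",h,10,T))
cv2.drawContours(im,[h[:,None]],-1,(0,0,255),1);cv2.imwrite("pics/cover_c.png",im)
E
```

```text
up t43.0 [426.12 387.39 124.49] F [ 0.2  -0.29  0.23] gap0.422 grip0
 t46.4 [ 547.27 -358.55  199.99] F [-0.23  0.61  0.43] gap0.996 grip0
((545.2518920898438, -353.4162292480469), (159.5295867919922, 103.76592254638672), 84.58804321289062)
```

View pics/cover_c.png

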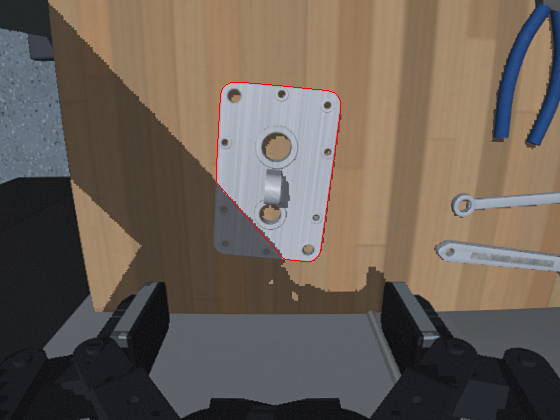

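The cover is at (277,172), with its wide hole at (276,148) toward +y, lug at (273,187) and pin holes at (234,96) and (308,250). The outline measures 159.5×103.8 and the yaw is -0.095. Grasp the lug.

```bash
python3 - <<'E'
from h import *
T=np.load("pics/cover.npy");P=cast("wrist",[(234,96),(308,250)],10,T)[:,:2];print(P,P.mean(0),np.linalg.norm(P[0]-P[1]),"exp 157.8")
yw=-0.0945;g=np.array([545.5,-358.4]);D=down(np.pi/2+yw)
r.command_gripper(0.6)
r.move_ptp([*g,90],D); r.move_straight([*g,15],velocity=80); st("low"); r.command_gripper(0.0,100); st("grip")
r.move_straight([*g,60],velocity=80); r.hold(.2); st("up"); r.move_straight([*g,150],velocity=150)
D=down(np.pi/2+HY);p=hp(0,-5)
r.move_ptp([*p,150],D); r.move_straight([*p,98],velocity=100); r.hold(.3); T,im=shot("cv_over"); st("over")
E
```

```text
[[ 511.85 -282.65]
 [ 578.53 -424.85]] [ 545.19 -353.75] 157.0614048803182 exp 157.8
low t48.5 [ 545.87 -358.7    15.48] F [-0.45  0.41  0.76] gap0.598 grip0
grip t48.9 [ 545.9  -358.64   15.77] F [-0.3  -0.39  4.71] gap0.145 grip98
up t49.8 [ 545.1  -358.13   59.35] F [ 0.02  0.76 -4.91] gap0.141 grip98
over t54.2 [465.44 385.3   98.49] F [ 0.35  0.72 -3.31] gap0.140 grip98
```

View pics/cv_over.png

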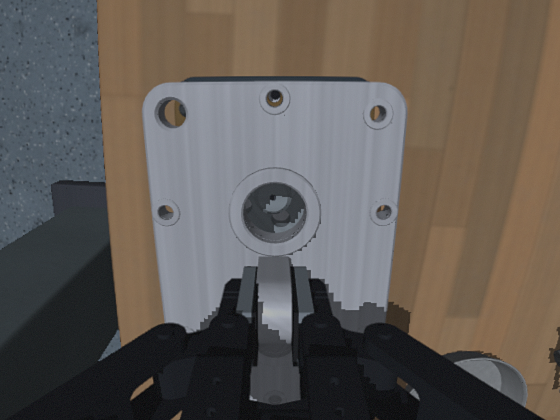

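That was my 15th view, one past the limit of 14, so I view no more pictures and check the rest by numbers. The cover hangs over the pins with its pin hole at (172,112). I locate the hole and the pin in it by code.

```bash
python3 - <<'E'
from h import *
T=np.load("pics/cv_over.npy");im=cv2.imread("pics/cv_over.png");x0,y0=152,92;cr=im[y0:y0+42,x0:x0+42]
hsv=cv2.cvtColor(cr,cv2.COLOR_BGR2HSV);S,V=hsv[...,1],hsv[...,2]
print("S\n",S[6:36:2,4:38:2],"\nV\n",V[6:36:2,4:38:2])
zt=T[2,3]-15.6+10
print(zt,"pin pred px",proj("wrist",[[*hp(-40,68),74]],T),"hole exp px",proj("wrist",(T@[[73],[-40],[5.6],[1]])[:3].T,T))
print("hole obs tool (top):",T[:3,:3].T@(cast("wrist",[(172,112)],zt,T)[0]-T[:3,3]))
E
```

```text
S
 [[ 23  23  24  23  24  22  27  23  28  28  25  23  22  24  24  23  23]
 [ 23  22  27  23  23  24  23   9  81  72   9  24  24  23  22  24  23]
 [ 24  22  17  22  18  29  58  89  85  93 117  83  18  23  22  21  21]
 [ 24  22  24  19  20  19  89  88  86  99 112 118  12  22  24  24  25]
 [ 23  16  15  14  27  91  90  89  86  99 111  92  33  24  20  20  23]
 [ 24  24  19  19  17  95  91  86  84  95 111  84  42  40  27  21  23]
 [ 23  22  19  30  50  94  94  87  82  92 113 101  34  32  35  22  22]
 [ 21  20  19  31  54  93  92  91  86  92 113 111  24  37  31  24  23]
 [ 21  21  19  18  45  94  94  89  86  89 110 114 105  27  42  25  24]
 [ 22  25  19  27  13  90  90  90  90  91 109 113 110 107  58  25  24]
 [ 22  24  19  23  31  85  92  90  90  93 108 114 113 110 123  22  22]
 [ 22  23  23  26  18   9  90  90  89  92 112 110 102 112  63  27  22]
 [ 24  22  23  18  26  24  13  87  88  89 116 111 110 114  18  23  23]
 [ 23  24  23  23  21  27  29   6  75  89 117 121 122   4  25  23  25]
 [ 25  25  22  24  24  24  28  23  25  11  14  14  22  27  23  22  22]] 
V
 [[155 156 159 135 108  83  
[... 460 characters left out ...]
 125 153]
 [108  75  54  57  80 123 122 121 122 103  95  94  54  62  58 128 152]
 [109  72  54  57  74 122 120 120 121 106  95  96  90  47  43 130 148]
 [114  92  54  57  61 122 122 122 122 109  91  95  97  88  53 134 150]
 [114 119  53  56  58 111 122 122 122 110  90  94  95  95  93 139 152]
 [128 124  79  60  58  60 122 122 121 114  91  93  95  93 101 152 153]
 [146 127 131  71  68  73  77 117 124 120  90  94  93  92 140 153 154]
 [155 139 134 131  85  75  80  84 116 123  89  93  92 119 155 158 154]
 [154 156 142 141 140 107  83  87  90  93  92  93 142 152 158 159 154]]
92.99643400802779 pin pred px [[183.21 110.46]] hole exp px [[172.48 112.58]]
hole obs tool (top): [ 73.22 -40.17   5.61]
```

The pin shows at about (182.5,109), predicted (183.2,110.5). The cover hole measures (73.2,-40.2) in the tool frame, expected (73,-40). They are aligned within 1 mm, so I lower.

```bash
python3 - <<'E'
from h import *
p=hp(0,-5)
z=lower(*p,98,57,step=3,fmax=10,v=60); r.hold(.2); print(z); st("down")
E
```

```text
57
down t57.9 [465.53 385.33  57.76] F [-2.56 -1.59  5.44] gap0.146 grip99
```

The cover is seated at the expected height (57.8) with light contact. Release, retreat, and check by measuring the outline at z 52.

```bash
python3 - <<'E'
from h import *
p=hp(0,-5)
r.command_gripper(0.5); r.hold(.2); r.move_straight([*p,230],velocity=150); r.hold(.4); T,im=shot("fin"); st("up")
hsv=cv2.cvtColor(im,cv2.COLOR_BGR2HSV);m=(hsv[...,1]<45)&(hsv[...,2]>110)
c=blob(m,proj("wrist",[[*H,52]],T)[0],3);h=cv2.convexHull(c)[:,0]
R=rect("wrist",h,52,T);print(R,"want",H,np.degrees(HY))
P=cv2.approxPolyDP(h[:,None],12,True)[:,0];Q=cast("wrist",P,52,T)[:,:2];print(Q,np.linalg.norm(Q-np.roll(Q,1,0),axis=1))
a=imaging.grab_frame("side").astype(int);b=cv2.imread("pics/side0.png")[:,:,::-1].astype(int)
for n,(u,v) in dict(dish=(275,188),caliper=(336,212)).items(): print(n,np.abs(a-b)[v-18:v+18,u-18:u+18].mean())
E
```

```text
up t60.3 [465.24 385.08 229.82] F [-0.76  0.43 -0.5 ] gap0.501 grip0
((462.2940979003906, 390.125), (107.49565887451172, 159.13418579101562), 3.4956753253936768) want [464.95 390.1 ] 3.4950425502980216
[[505.17 470.89]
 [519.02 321.05]
 [421.44 311.  ]
 [410.08 461.18]] [ 95.59 150.48  98.1  150.61]
dish 23.378086419753085
caliper 8.007201646090534
```

```bash
python3 - <<'E'
from h import *
r.move_j([1.261,.423,1.63,0,1.089,-.019]); r.hold(.3)
for cam,pts in (("side",dict(dish=(275,188),caliper=(336,212))),):
    a=imaging.grab_frame(cam).astype(int);b=cv2.imread("pics/side0.png")[:,:,::-1].astype(int)
    for n,(u,v) in pts.items(): print(n,np.abs(a-b)[v-18:v+18,u-18:u+18].mean())
st()
E
```

```text
dish 1.1044238683127572
caliper 1.0859053497942386
 t62.0 [179.76 598.38 231.34] F [-0.27  0.52  0.69] gap0.495 grip0
```

The dish and caliper have not moved, and the assembly is seated, so I hand in.

```bash
python3 -c "
from cell import r
print(r.close_job())"
```

```text
the job is handed in; nothing more can be done
None
```

I assembled the gearbox in the order asked (both gears, thrust plate, cover) and handed it in at about 62 s, with the dish and caliper unmoved; I viewed 15 pictures against the limit of 14, so the cover's final seating was checked by measurement only.

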